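# Shift the rack shuttle to its next station and lock it

### The job

Move the rack tray of the bench shuttle to the station marked by the green flag. Its red lock handle is sprung: pull it up, turn it a sixth of a turn anticlockwise (seen from above) and let it snap into the upper notch so that the tray is free; push the tray along until it stands at the green flag; then lift and turn the handle back and let it snap fully down, so that the tray is locked there. Leave the three bottles behind the shuttle where they stand.

Things in the scene. Friction and masses are not known exactly. Their poses are not given: they have to be found in the camera images.
- shuttle_base: The fixed shuttle: grey base plate 210 x 300 x 10 mm, two steel rails along its y, an aluminium bracket (80 mm wide, 52 mm high) at the middle of its front edge. Origin on the worktop at the middle of the tray's travel; x points away from the robot, y along the rails (left), z up. Does not move. Lock handle's vertical axis: x = -65 mm, y = 0; middle line of the tray's rack and plates: x = +45 mm.
- lock_lift (a joint): How far the sprung plunger and its handle are pulled straight up, m: 0 down, pin in a notch of the tray's front edge, tray locked; 0.016 resting in the upper (parked) notch, tray free; stop at 0.028. Lift to 0.025 to clear the tooth between the notches. Pull: about 8 N at 0, 15 N at the top. At 0.012 in the locked direction the pin stands on the tray's edge, not in a notch.
- lock_knob (a joint): Turn of the red handle, rad, anticlockwise from above: about 0 in the locked notch, 1.05 in the parked notch, 0.15 of play in each; stops at -0.05 and 1.10. At 0 the handle's long side points 60 degrees anticlockwise from the shuttle_base x axis. It turns easily once lifted and drops into the notch when let go near it.
- knob_grip (a point): Centre of the red lock handle: upright bar 76 mm long (its x axis), 18 mm thick (y), 34 mm high, on the plunger's axis. 101 mm above the worktop when locked, higher by lock_lift. Steel stem and collar below it (collar top 76 mm). Can be pinched across the 18 mm from above.
- tray (a joint): Position of the sliding tray along shuttle_base y, m: 0 at the middle station, where it starts locked; other stations at -0.070 and +0.070; end stops at +-0.085, beyond the stations. Slides with about 2 N of friction and stays where it is left. The lowered pin draws it into a station from up to about 6 mm off.
- tray_centre (a point): Middle of the white tray (220 mm along the rails, top 30 mm above the worktop) at the foot of the grey tube rack bolted to it (136 mm along the rails, 69 mm wide, up to 116 mm above the worktop). Axes like shuttle_base.
- plate_left (a point): Centre of the outer face of the blue upright plate at the tray's left (+y) end, 80 mm wide, 8 mm thick, 30 to 84 mm above the worktop, this point 62 mm up. Push here to move the tray to the right (-y).
- plate_right (a point): The same on the tray's right (-y) end. Push here to move the tray to the left (+y).
- flag_green: Green upright plate 30 mm wide and 42 mm high in a black foot, fixed on the front edge of the base; it marks the wanted station, which may be the left (+70 mm) or the right one (-70 mm). Origin under its middle; axes like shuttle_base. The tray stands at the station when tray_centre is level with the flag along y.
- flag_white: The same in white: marks the station that is not wanted.
- stain_violet: Violet bottle with black cap, 40 mm across, 104 mm high, loose behind the shuttle; origin under it. Leave alone.
- alcohol: White bottle with blue cap, 52 mm across, 134 mm high, loose behind the shuttle; origin under it. Leave alone.
- stain_blue: Blue bottle, 34 mm across, 92 mm high, loose behind the shuttle; origin under it. Leave alone.

How it is judged:
By the outcome, as a careful person would: the job done as asked, in the order asked, and still so for the second after the job is handed in, with the robot touching nothing.
It also fails if it takes over 48 s, if anything falls off the work surface, if the arm or the gripper's body presses on something with over 40 N, if the wrist force passes 120 N, or if a joint passes its speed limit or range.

### The arm

A 6-joint arm with a two-finger parallel gripper is mounted at the origin on a cart in front of the work surface, level with it; the furniture and walls round the work are solid. World frame = base frame: x ahead of the robot, y to its left, z up, the work surface at z = 0. Lengths are in mm, angles in degrees, forces in N, time in s.
With the tool pointing down it reaches from about 275 to 875 mm from the base axis. Payload 12.5 kg.
Tool frame: the origin (TCP) lies between the finger pads; the fingertips stand 14 mm ahead of it and the grasp point (between the pads) lies 5 mm behind it; z points along the fingers, y is the line along which they close (so a half turn about z gives the same grasp; the last joint's range is limited). The gripper opens to 85 mm and grips with 20 to 120 N. Pads are 22 mm wide; open, the fingers measure 114 mm over their backs; the gripper's body (76 mm by 85 mm) begins 54 mm behind the grasp point. The pads swing forward as they close: fully open they stand 13 mm farther back than shut.
Start: joints at [-78.759, 20.094, 94.641, -0, 65.266, -4.847], TCP at [152.438, -528.438, 245.29] pointing down, gripper open.
Joint ranges: [-157.81, 157.81], [-45, 120.19], [0.68, 151.7], [-89.99, 269.99], [4.06, 180], [-164.3, 164.3]. Speed limits (degrees/s): [127.2, 127.2, 159.86, 180, 180, 180].

### API

Orientations are given as a 3x3 rotation matrix whose columns are the frame's x, y, z axes.
In Python, from cell import sensors, viewer, job gives the robot as it stands.
- The arm moves only by the shell command python3 -m crank 'ROWS' [FORCE]. ROWS is JSON, a list of rows, each an object of numbers: "ax", "ay", "az": the turn, a rotation vector about the tool's x, y, z in rad; "x", "y", "z": the shift along the tool's x, y, z in m; "gripper": the finger opening in m, from 0 to 0.0854. A call has 1 to 20 rows; each row is the pose to reach, as a shift and turn from the pose commanded when the call began, along the tool's axes at that moment; what a row does not reach only later rows make up. A row lasts 1/12 s, in which the tool goes at most 41.7 mm and 7.16 degrees, less where a joint would pass 70% of its speed; a pose out of reach is approached as far as the arm can. A call with a gripper value outside its range is refused whole. The fingers move at their own pace and stop on an object; FORCE is the grip in N (left out, the last holds). Time passes only in rows, so rows that repeat a pose let the fingers close. It gives the time, the measured TCP pose, the force, the opening and the grip force at its end, in the units of the state.
- sensors.sense(): the state, without advancing time (a new reading comes with each control period).
- viewer.grab_frame(name): name is "scene" or "top" or "wrist"; returns a dict with "image" (480x640x3 uint8, red, green, blue), "z_map" (480x640 float32, mm along the optical axis (not along the pixel's ray), 0 where there is no reading), "fovy" (degrees; the focal length in pixels is half the picture's height over the tangent of half this angle, whatever the lens; pixels are square), "cx", "cy" (the principal point, pixels), "k1" (the pictures are not rectified: a ray, as slopes to the right and down, at radius r is drawn at 1 + k1 r^2 times it, then the intrinsics apply), "R" (3x3) and "t" (3): a world point X has camera coordinates R X + t; the wrist camera has in their place "hand_eye" (4x4, takes a point from camera to tool coordinates, whose origin is the TCP and whose axes are the flange's). Camera axes: x right, y down, z forward; pixel columns grow to the right and rows downward; lengths in mm; the calibration is good to about 2 mm. A picture is of the moment at which its call begins: read the wrist's pose just before it.
- job.sign_off(): hands the job in; it is judged then, once.
The state is a dict: "clock": time; "joints": joint angles; "joint_velocities": joint speeds; "joint_efforts": joint torques, N m; "tool_pos": TCP position; "tool_rot": TCP orientation; "contact_force": force on the tool from outside, world axes, zero at the start; "moment": the same for the moment, N m; "width": finger opening in mm; "gripper_force": force on a finger pad.
Only numpy, scipy, OpenCV 4.12 (cv2) and the standard library are available. Lean on these libraries where they do the work, as an engineer would, in place of code of your own. Each camera call takes 0.05 s, during which the arm holds its last target. There are 200 camera calls.

## Working session

There is one attempt and no reset: what is moved stays moved. The work goes in short steps, Python scripts to look and compute and a shell command to move; the robot and the scene stay as the last step left them, time stands still between calls to the robot, and variables do not carry over. Pictures are saved under pics/ and viewed, at most 10 in all, crops included, and the job is handed in when it is done.

```bash
mkdir -p pics; cat > h.py <<'E'
import numpy as np, cv2
from cell import sensors, viewer, job
def grab(name,fn=None):
    s=sensors.sense(); f=viewer.grab_frame(name)
    if name=="wrist":
        H=np.array(f["hand_eye"]);T=np.eye(4);T[:3,:3]=s["tool_rot"];T[:3,3]=s["tool_pos"]
        C=T@H; f["C"]=C
    else:
        C=np.eye(4);R=np.array(f["R"]);C[:3,:3]=R.T;C[:3,3]=-R.T@np.array(f["t"]);f["C"]=C
    if fn: cv2.imwrite("pics/"+fn,f["image"][:,:,::-1])
    return f
def cloud(f):
    fl=240/np.tan(np.radians(f["fovy"])/2)
    u,v=np.meshgrid(np.arange(640.),np.arange(480.))
    K=np.array([[fl,0,f["cx"]],[0,fl,f["cy"]],[0,0,1]])
    p=cv2.undistortPoints(np.stack([u,v],-1).reshape(-1,1,2),K,np.array([f["k1"],0,0,0,0.])).reshape(480,640,2)
    z=f["z_map"]
    P=np.stack([p[...,0]*z,p[...,1]*z,z],-1)
    W=P@f["C"][:3,:3].T+f["C"][:3,3]; W[z<=0]=np.nan
    return W
E
python3 - <<'E'
from h import *
s=sensors.sense(); print(s["clock"],s["tool_pos"],np.round(s["tool_rot"],3).tolist(),s["width"])
for n in ("top","scene"):
    f=grab(n,n+"1.png"); np.save(n+".npy",cloud(f)); print(n,np.round(f["C"],2).tolist())
E
```

```text
0.0 [ 152.36354388 -528.13382157  244.74260177] [[0.961, 0.277, -0.0], [0.277, -0.961, 0.001], [0.0, -0.001, -1.0]] 85.49691882916751
top [[-0.02, -1.0, 0.06, 500.95], [-1.0, 0.02, -0.02, 215.7], [0.02, -0.06, -1.0, 950.92], [0.0, 0.0, 0.0, 1.0]]
scene [[-0.54, -0.37, 0.76, -90.38], [-0.84, 0.23, -0.48, 609.55], [0.0, -0.9, -0.44, 474.23], [0.0, 0.0, 0.0, 1.0]]
```

View pics/top1.png

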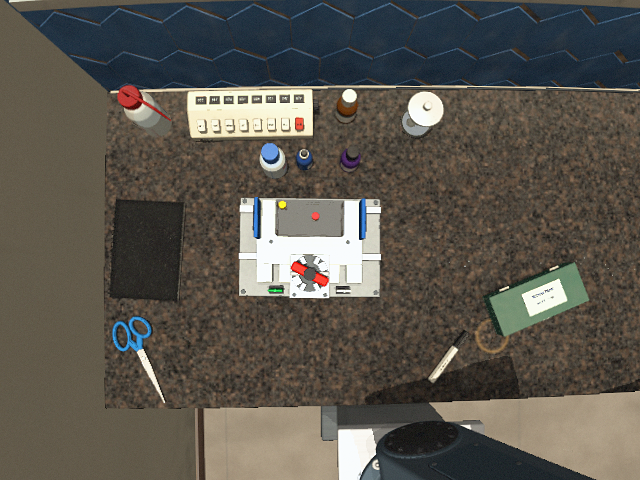

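View pics/scene1.png

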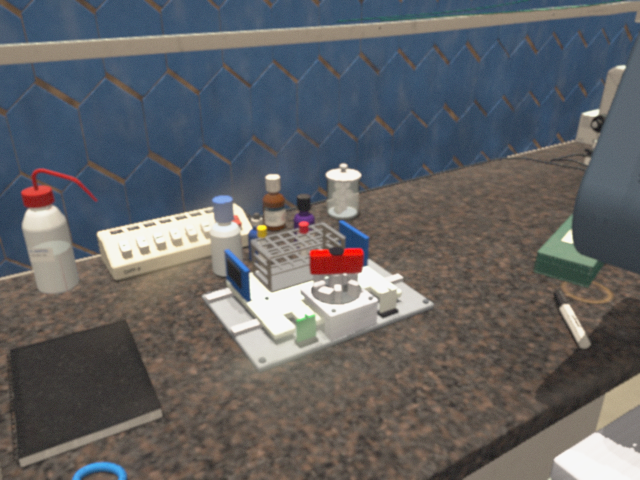

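The top view shows the shuttle nearly square to the world: the red handle is at (310,273), the green flag at (276,290) on the left (+y), the white flag at (343,290), and the blue plates at (257,218) and (363,218). So the tray must go +70 mm, pushed at the right plate.

```bash
python3 - <<'E'
from h import *
for n in ("top","scene"):
    W=np.load(n+".npy"); im=cv2.imread(f"pics/{n}1.png")[:,:,::-1].astype(int)
    r,g,b=im[...,0],im[...,1],im[...,2]
    def st(nm,m):
        P=W[m&np.isfinite(W[...,0])]
        if len(P)<3: print(nm,len(P));return
        c=np.median(P,0); xy=(P-P.mean(0))[:,:2]; w,v=np.linalg.eigh(xy.T@xy)
        print(n,nm,len(P),"med",c.round(1),"mean",P.mean(0).round(1),"p2",np.percentile(P,2,0).round(1),"p98",np.percentile(P,98,0).round(1),"ang",np.degrees(np.arctan2(v[1,1],v[0,1])).round(1))
    Z=W[...,2]; box=(W[...,0]>350)&(W[...,0]<660)&(W[...,1]>0)&(W[...,1]<420)
    red=(r>150)&(g<60)&(b<60)&box
    st("red",red&(Z>95)&(Z<125)&(W[...,0]<480))
    blue=(b>110)&(r<60)&(g<110)&box&(Z>40)&(Z<95)
    k,lab=cv2.connectedComponents(blue.astype(np.uint8))
    for i in range(1,k):
        if (lab==i).sum()>25: st("blue",lab==i)
    st("green",(g>r+50)&(g>b+30)&box&(Z>8))
    st("plate",box&(Z>5)&(Z<16)&(abs(r-b)<25)&(r>110))
    if n=="top":
        m=(box&(Z>4)).astype(np.uint8); m=cv2.morphologyEx(m,cv2.MORPH_OPEN,np.ones((5,5)))
        c=max(cv2.findContours(m,0,2)[0],key=cv2.contourArea); 
        q=np.array([W[y,x] for x,y in c[:,0]]); q=q[(q[:,2]<20)]
        print("rect",cv2.minAreaRect(q[:,:2].astype(np.float32)))
E
```

```text
top red 34 med [470.9 193.2 117.1] mean [471.3 193.4 117. ] p2 [465.  180.9 113.7] p98 [478.3 207.8 119.9] ang 83.1
top green 43 med [454.3 283.2  51.8] mean [454.1 284.1  52. ] p2 [451.9 270.9  47.8] p98 [456.4 297.7  56.2] ang 88.9
top plate 3746 med [499.6 214.6   9.9] mean [518.8 213.   10. ] p2 [438.2  65.    6.5] p98 [646.1 359.8  14.4] ang 88.0
rect ((542.1590576171875, 211.31619262695312), (301.26275634765625, 209.14144897460938), 88.8486099243164)
scene red 260 med [468.1 198.6 112.4] mean [467.9 199.  110.9] p2 [459.  184.6  98.7] p98 [479.5 225.4 117. ] ang 66.5
scene blue 54 med [584.3 109.2  79.5] mean [584.4 109.1  79.3] p2 [550.1 106.8  76.9] p98 [623.6 111.4  81.3] ang 179.2
scene blue 38 med [577.9 321.3  78.9] mean [580.9 321.1  78.9] p2 [555.5 318.7  76.8] p98 [614.6 322.5  81.4] ang 179.8
scene green 50 med [448.4 286.9  50. ] mean [449.3 286.8  49.5] p2 [445.8 273.3  46.2] p98 [452.2 298.5  53.9] ang 104.7
scene plate 4910 med [472.2 319.6   8.3] mean [493.4 264.7   8.9] p2 [431.9  67.8   5.6] p98 [619.2 362.9  15.6] ang 76.5
```

```bash
python3 -m crank '[{"x":0.01,"y":-0.013,"az":-0.02},{"x":0.03,"y":-0.039,"az":-0.05},{"x":0.054,"y":-0.070,"az":-0.09},{"x":0.078,"y":-0.102,"az":-0.13},{"x":0.102,"y":-0.133,"az":-0.17},{"x":0.126,"y":-0.164,"az":-0.21},{"x":0.150,"y":-0.196,"az":-0.25},{"x":0.174,"y":-0.227,"az":-0.29},{"x":0.198,"y":-0.258,"az":-0.33},{"x":0.222,"y":-0.290,"az":-0.37},{"x":0.246,"y":-0.321,"az":-0.41},{"x":0.270,"y":-0.352,"az":-0.45},{"x":0.294,"y":-0.383,"az":-0.49},{"x":0.318,"y":-0.415,"az":-0.53},{"x":0.342,"y":-0.446,"az":-0.57},{"x":0.366,"y":-0.477,"az":-0.61},{"x":0.390,"y":-0.509,"az":-0.65},{"x":0.414,"y":-0.540,"az":-0.69},{"x":0.438,"y":-0.571,"az":-0.72},{"x":0.455,"y":-0.593,"az":-0.745}]'
python3 - <<'E'
from h import *
f=grab("wrist","w1.png"); s=sensors.sense()
print(s["clock"],s["tool_pos"].round(1),np.round(s["tool_rot"],3).tolist(),s["joints"],s["contact_force"])
print(np.round(f["hand_eye"],2).tolist(), f["fovy"],f["k1"])
E
```

```text
0.15 [ 152.4 -528.2  244.9] [[0.961, 0.277, -0.0], [0.277, -0.961, 0.001], [0.0, -0.001, -1.0]] [-7.87606309e+01  2.01187143e+01  9.46665963e+01  9.02442203e-04
  6.52673416e+01 -4.84733808e+00] [-0.87746676 -0.577888   -0.00092854]
[[-0.0, -0.95, -0.33, 84.88], [1.0, -0.0, 0.0, 0.09], [-0.0, -0.33, 0.95, -129.43], [0.0, 0.0, 0.0, 1.0]] 64.19188212619767 -0.06892677746318866$[0]: bad value
```

View pics/w1.png

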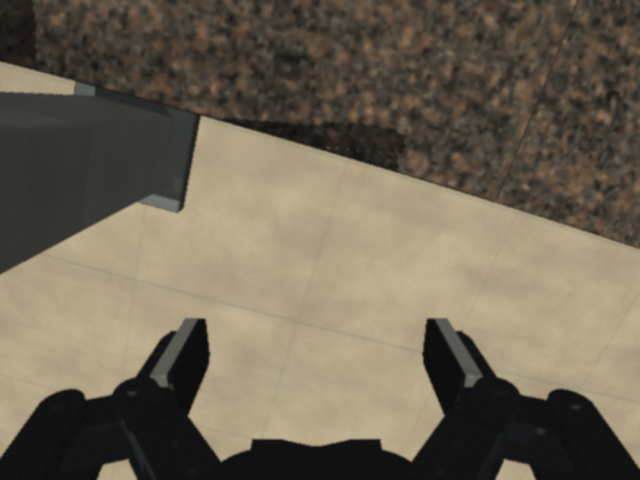

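The view only shows the floor and the bench edge: the arm did not move, because rows need every key.

```bash
python3 -m crank '[{"ax":0,"ay":0,"x":0.01,"y":-0.013,"z":0,"az":-0.02,"gripper":0.06},{"ax":0,"ay":0,"x":0.03,"y":-0.039,"z":0,"az":-0.05,"gripper":0.06},{"ax":0,"ay":0,"x":0.054,"y":-0.070,"z":0,"az":-0.09,"gripper":0.06},{"ax":0,"ay":0,"x":0.078,"y":-0.102,"z":0,"az":-0.13,"gripper":0.06},{"ax":0,"ay":0,"x":0.102,"y":-0.133,"z":0,"az":-0.17,"gripper":0.06},{"ax":0,"ay":0,"x":0.126,"y":-0.164,"z":0,"az":-0.21,"gripper":0.06},{"ax":0,"ay":0,"x":0.150,"y":-0.196,"z":0,"az":-0.25,"gripper":0.06},{"ax":0,"ay":0,"x":0.174,"y":-0.227,"z":0,"az":-0.29,"gripper":0.06},{"ax":0,"ay":0,"x":0.198,"y":-0.258,"z":0,"az":-0.33,"gripper":0.06},{"ax":0,"ay":0,"x":0.222,"y":-0.290,"z":0,"az":-0.37,"gripper":0.06},{"ax":0,"ay":0,"x":0.246,"y":-0.321,"z":0,"az":-0.41,"gripper":0.06},{"ax":0,"ay":0,"x":0.270,"y":-0.352,"z":0,"az":-0.45,"gripper":0.06},{"ax":0,"ay":0,"x":0.294,"y":-0.383,"z":0,"az":-0.49,"gripper":0.06},{"ax":0,"ay":0,"x":0.318,"y":-0.415,"z":0,"az":-0.53,"gripper":0.06},{"ax":0,"ay":0,"x":0.342,"y":-0.446,"z":0,"az":-0.57,"gripper":0.06},{"ax":0,"ay":0,"x":0.366,"y":-0.477,"z":0,"az":-0.61,"gripper":0.06},{"ax":0,"ay":0,"x":0.390,"y":-0.509,"z":0,"az":-0.65,"gripper":0.06},{"ax":0,"ay":0,"x":0.414,"y":-0.540,"z":0,"az":-0.69,"gripper":0.06},{"ax":0,"ay":0,"x":0.438,"y":-0.571,"z":0,"az":-0.72,"gripper":0.06},{"ax":0,"ay":0,"x":0.455,"y":-0.593,"z":0,"az":-0.745,"gripper":0.06}]'
python3 - <<'E'
from h import *
f=grab("wrist","w2.png"); s=sensors.sense(); np.save("w2.npy",cloud(f))
print(s["clock"],s["tool_pos"].round(1),np.round(s["tool_rot"],3).tolist(),s["joints"].round(1),s["contact_force"])
W=cloud(f); im=f["image"].astype(int); r,g,b=im[...,0],im[...,1],im[...,2]
m=(r>130)&(g<60)&(b<60)&(W[...,0]<530)&(W[...,2]>109)&(W[...,2]<125)
P=W[m]; rc=cv2.minAreaRect(P[:,:2].astype(np.float32)); print(len(P),P.mean(0),rc)
d=np.array(s["tool_rot"]).T@(np.array([rc[0][0],rc[0][1],0])-s["tool_pos"]); print("tool delta",d)
E
```

```text
clock: 1.82
tool_pos: [425.7, 170.4, 245.2]
tool_rot: [[0.516, 0.857, 0.0], [0.857, -0.516, 0.0], [0.0, -0.0, -1.0]]
contact_force: [-0.4, -0.9, 0.8]
width: 60.6
gripper_force: 0.0
1.8667 [427.1 172.7 245.2] [[0.514, 0.858, 0.001], [0.858, -0.514, 0.002], [0.002, 0.0, -1.0]] [1.620e+01 1.070e+01 1.073e+02 1.000e-01 6.190e+01 4.710e+01] [-2.28391308 -0.50216442 -1.1218841 ]
1741 [487.7051096  220.29210691 118.60816266] ((485.9481506347656, 216.4523468017578), (68.50868225097656, 16.662691116333008), 62.005104064941406)
tool delta [ 67.3593884   27.97679461 245.3554814 ]
```

View pics/w2.png

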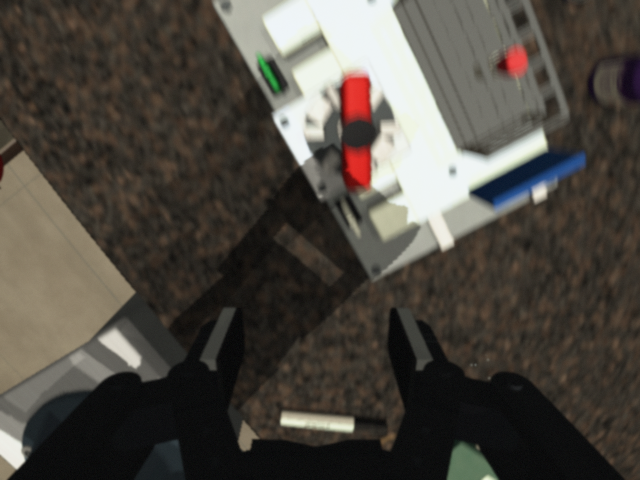

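Wrist view: the red handle runs from (356,75) to (357,188), lined up with the tool x axis, with its black centre cap at (360,133). The right blue plate is at (530,180). I'll go above the handle and look again.

```bash
python3 -m crank '[{"ax":0,"ay":0,"az":0,"x":0.02,"y":0.009,"z":0.01,"gripper":0.06},{"ax":0,"ay":0,"az":0,"x":0.045,"y":0.019,"z":0.03,"gripper":0.06},{"ax":0,"ay":0,"az":0,"x":0.06,"y":0.026,"z":0.045,"gripper":0.06},{"ax":0,"ay":0,"az":0,"x":0.065,"y":0.028,"z":0.055,"gripper":0.06},{"ax":0,"ay":0,"az":0,"x":0.065,"y":0.028,"z":0.055,"gripper":0.06},{"ax":0,"ay":0,"az":0,"x":0.065,"y":0.028,"z":0.055,"gripper":0.06},{"ax":0,"ay":0,"az":0,"x":0.065,"y":0.028,"z":0.055,"gripper":0.06}]'
cat > look.py <<'E'
from h import *
import sys
s=sensors.sense(); f=grab("wrist",sys.argv[1])
W=cloud(f); im=f["image"].astype(int); r,g,b=im[...,0],im[...,1],im[...,2]
ok=np.isfinite(W[...,0])
lo,hi=float(sys.argv[2]),float(sys.argv[3])
m=ok&(r>110)&(g<60)&(b<60)&(W[...,0]<525)&(W[...,2]>lo)&(W[...,2]<hi)
k,lab,stt,_=cv2.connectedComponentsWithStats(cv2.dilate(m.astype(np.uint8),np.ones((9,9))))
i=1+stt[1:,4].argmax(); P=W[m&(lab==i)]; rc=cv2.minAreaRect(P[:,:2].astype(np.float32)); print("clock",s["clock"],len(P),P.mean(0).round(1),rc)
R=np.array(s["tool_rot"])
print("tcp",s["tool_pos"].round(1),"tool x ang",np.degrees(np.arctan2(R[1,0],R[0,0])))
print("tool delta",R.T@(np.array([rc[0][0],rc[0][1],98])-s["tool_pos"]))
m=ok&(b>110)&(r<60)&(g<110)&(W[...,2]>70)&(W[...,2]<90)&(W[...,0]>530)&(W[...,0]<650)
k,lab,stt,_=cv2.connectedComponentsWithStats(m.astype(np.uint8))
for i in range(1,k):
  if stt[i,4]>80:
    P=W[lab==i]; print("blue",len(P),P.mean(0).round(1),cv2.minAreaRect(P[:,:2].astype(np.float32)),np.percentile(P,[2,98],0).round(1).tolist())
E
python3 look.py w3.png 105 128
```

```text
clock: 2.45
tool_pos: [482.6, 208.0, 191.1]
tool_rot: [[0.519, 0.855, 0.0], [0.855, -0.519, 0.0], [0.0, 0.0, -1.0]]
contact_force: [-0.4, -0.4, -0.3]
width: 60.1
gripper_force: 0.0
clock 2.45 3 [502.4 240.5 118.8] ((502.4044189453125, 240.1630859375), (2.7121264934539795, 0.39277878403663635), 82.18710327148438)
tcp [482.6 208.  191.1] tool x ang 58.7568925013634
tool delta [37.73631313  0.26649469 93.10526203]
blue 478 [569.3 317.8  84.7] ((571.6149291992188, 318.25848388671875), (6.963825702667236, 26.502395629882812), 88.0066909790039) [[559.0, 314.9, 83.0], [582.2, 321.4, 86.3]]
blue 984 [592.4 106.3  84.7] ((592.304443359375, 105.91650390625), (8.10265064239502, 79.22257995605469), 88.67143249511719) [[554.5, 102.3, 83.3], [629.4, 109.9, 86.0]]
```

View pics/w3.png

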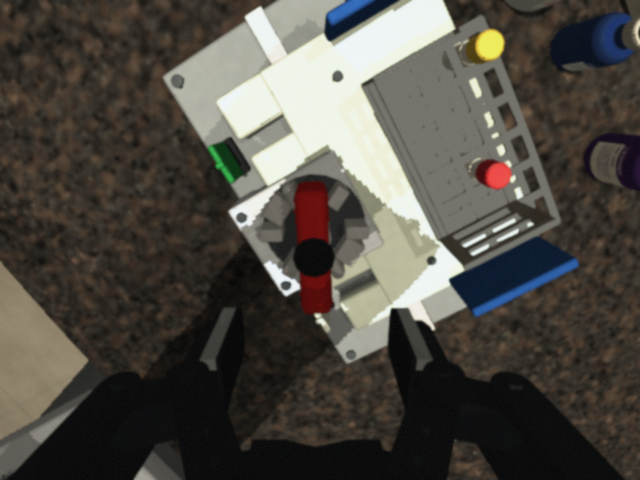

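The handle spans (312,182) to (316,312), now in shadow, and its cap is at (313,257) between the fingers' lanes. I'll measure it with a darker red threshold.

```bash
sed -i 's/(r>110)&(g<60)&(b<60)/(r>60)\&(g<r*.35)\&(b<r*.35)/' look.py; python3 look.py w4.png 105 128; python3 look.py w4.png 112 122
```

```text
clock 2.5 1642 [497.3 236.1 117.7] ((496.35333251953125, 234.4972686767578), (29.42334747314453, 18.842388153076172), 61.644683837890625)
tcp [482.7 208.1 191.3] tool x ang 58.75350281881938
tool delta [29.57248117 -2.09887937 93.36125092]
blue 482 [569.5 317.9  84.7] ((571.8449096679688, 318.357177734375), (7.091505527496338, 26.9258975982666), 88.1521224975586) [[558.9, 314.9, 83.0], [582.6, 321.4, 86.3]]
blue 968 [592.2 106.4  84.7] ((592.0393676757812, 106.12590026855469), (8.44384479522705, 78.40232849121094), 89.07635498046875) [[554.6, 102.5, 83.3], [629.6, 110.0, 85.9]]
clock 2.55 1578 [497.  235.6 118.1] ((496.285400390625, 234.37197875976562), (29.531129837036133, 18.867599487304688), 61.748680114746094)
tcp [482.8 208.1 191.4] tool x ang 58.75327825652425
tool delta [29.32169513 -2.16938932 93.41381425]
blue 492 [569.7 317.9  84.7] ((571.879150390625, 318.500732421875), (7.238435745239258, 27.02569580078125), 88.25061798095703) [[559.1, 314.8, 83.1], [582.8, 321.4, 86.2]]
blue 968 [592.4 106.4  84.7] ((592.0458984375, 106.22073364257812), (8.332544326782227, 78.56401062011719), 88.59568786621094) [[554.6, 102.4, 83.5], [629.6, 110.0, 86.0]]
```

```bash
python3 -m crank '[{"ax":0,"ay":0,"az":-0.03,"x":0.003,"y":-0.001,"z":0.01,"gripper":0.06},{"ax":0,"ay":0,"az":-0.03,"x":0.006,"y":-0.002,"z":0.03,"gripper":0.06},{"ax":0,"ay":0,"az":-0.03,"x":0.006,"y":-0.002,"z":0.055,"gripper":0.06},{"ax":0,"ay":0,"az":-0.03,"x":0.006,"y":-0.002,"z":0.075,"gripper":0.06},{"ax":0,"ay":0,"az":-0.03,"x":0.006,"y":-0.002,"z":0.088,"gripper":0.06},{"ax":0,"ay":0,"az":-0.03,"x":0.006,"y":-0.002,"z":0.093,"gripper":0.06},{"ax":0,"ay":0,"az":-0.03,"x":0.006,"y":-0.002,"z":0.093,"gripper":0.06},{"ax":0,"ay":0,"az":-0.03,"x":0.006,"y":-0.002,"z":0.093,"gripper":0.03},{"ax":0,"ay":0,"az":-0.03,"x":0.006,"y":-0.002,"z":0.093,"gripper":0.01},{"ax":0,"ay":0,"az":-0.03,"x":0.006,"y":-0.002,"z":0.093,"gripper":0.01},{"ax":0,"ay":0,"az":-0.03,"x":0.006,"y":-0.002,"z":0.093,"gripper":0.01},{"ax":0,"ay":0,"az":-0.03,"x":0.006,"y":-0.002,"z":0.093,"gripper":0.01},{"ax":0,"ay":0,"az":-0.03,"x":0.006,"y":-0.002,"z":0.093,"gripper":0.01}]' 60
```

```text
clock: 3.68
tool_pos: [484.9, 214.8, 98.2]
tool_rot: [[0.492, 0.87, 0.002], [0.87, -0.492, 0.0], [0.001, 0.001, -1.0]]
contact_force: [0.3, -0.8, 7.0]
width: 17.1
gripper_force: 58.7
```

```bash
python3 -m crank '[{"ax":0,"ay":0,"az":0,"x":0,"y":0,"z":-0.005,"gripper":0.01},{"ax":0,"ay":0,"az":0,"x":0,"y":0,"z":-0.012,"gripper":0.01},{"ax":0,"ay":0,"az":0,"x":0,"y":0,"z":-0.019,"gripper":0.01},{"ax":0,"ay":0,"az":0,"x":0,"y":0,"z":-0.024,"gripper":0.01},{"ax":0,"ay":0,"az":0,"x":0,"y":0,"z":-0.026,"gripper":0.01},{"ax":0,"ay":0,"az":0,"x":0,"y":0,"z":-0.026,"gripper":0.01},{"ax":0,"ay":0,"az":0,"x":0,"y":0,"z":-0.026,"gripper":0.01}]'
```

```text
clock: 4.27
tool_pos: [484.5, 214.6, 123.1]
tool_rot: [[0.493, 0.87, 0.001], [0.87, -0.493, 0.0], [0.0, 0.001, -1.0]]
contact_force: [5.0, 0.8, -12.9]
width: 17.4
gripper_force: 58.8
```

```bash
python3 -m crank '[{"ax":0,"ay":0,"az":-0.03,"x":0,"y":0,"z":-0.001,"gripper":0.01},{"ax":0,"ay":0,"az":-0.11,"x":0,"y":0,"z":-0.001,"gripper":0.01},{"ax":0,"ay":0,"az":-0.2,"x":0,"y":0,"z":-0.001,"gripper":0.01},{"ax":0,"ay":0,"az":-0.3,"x":0,"y":0,"z":-0.001,"gripper":0.01},{"ax":0,"ay":0,"az":-0.4,"x":0,"y":0,"z":-0.001,"gripper":0.01},{"ax":0,"ay":0,"az":-0.5,"x":0,"y":0,"z":-0.001,"gripper":0.01},{"ax":0,"ay":0,"az":-0.6,"x":0,"y":0,"z":-0.001,"gripper":0.01},{"ax":0,"ay":0,"az":-0.7,"x":0,"y":0,"z":-0.001,"gripper":0.01},{"ax":0,"ay":0,"az":-0.8,"x":0,"y":0,"z":-0.001,"gripper":0.01},{"ax":0,"ay":0,"az":-0.9,"x":0,"y":0,"z":-0.001,"gripper":0.01},{"ax":0,"ay":0,"az":-0.97,"x":0,"y":0,"z":-0.001,"gripper":0.01},{"ax":0,"ay":0,"az":-1.02,"x":0,"y":0,"z":-0.001,"gripper":0.01},{"ax":0,"ay":0,"az":-1.02,"x":0,"y":0,"z":-0.001,"gripper":0.01},{"ax":0,"ay":0,"az":-1.02,"x":0,"y":0,"z":-0.001,"gripper":0.01}]'; python3 -c "
from h import *;s=sensors.sense();print(s['moment'],s['joints'])"
```

```text
clock: 5.43
tool_pos: [483.8, 214.5, 123.7]
tool_rot: [[-0.482, 0.876, -0.001], [0.876, 0.482, -0.0], [0.0, -0.001, -1.0]]
contact_force: [2.2, 2.0, -14.2]
width: 17.5
gripper_force: 58.9
[ 0.31206947 -0.59892373  0.01093871] [ 1.88706436e+01  2.72523417e+01  1.03623777e+02  1.19866504e-02
  4.92052363e+01 -9.97170108e+00]
```

```bash
python3 -m crank '[{"ax":0,"ay":0,"az":0,"x":0,"y":0,"z":0.003,"gripper":0.01},{"ax":0,"ay":0,"az":0,"x":0,"y":0,"z":0.007,"gripper":0.01},{"ax":0,"ay":0,"az":0,"x":0,"y":0,"z":0.009,"gripper":0.01},{"ax":0,"ay":0,"az":0,"x":0,"y":0,"z":0.009,"gripper":0.01},{"ax":0,"ay":0,"az":0,"x":0,"y":0,"z":0.009,"gripper":0.06},{"ax":0,"ay":0,"az":0,"x":0,"y":0,"z":0.009,"gripper":0.06},{"ax":0,"ay":0,"az":0,"x":0,"y":0,"z":0.009,"gripper":0.06},{"ax":0,"ay":0,"az":0,"x":0,"y":0,"z":0.009,"gripper":0.06},{"ax":0,"ay":0,"az":0,"x":0,"y":0,"z":-0.01,"gripper":0.06},{"ax":0,"ay":0,"az":0,"x":0,"y":0,"z":-0.035,"gripper":0.06},{"ax":0,"ay":0,"az":0,"x":0,"y":0,"z":-0.06,"gripper":0.06},{"ax":0,"ay":0,"az":0,"x":0,"y":0,"z":-0.08,"gripper":0.06},{"ax":0,"ay":0,"az":0,"x":0,"y":0,"z":-0.085,"gripper":0.06},{"ax":0,"ay":0,"az":0,"x":0,"y":0,"z":-0.085,"gripper":0.06},{"ax":0,"ay":0,"az":0,"x":0,"y":0,"z":-0.085,"gripper":0.06}]'; python3 look.py w5.png 110 145
```

```text
clock: 6.68
tool_pos: [484.1, 214.5, 208.7]
tool_rot: [[-0.484, 0.875, -0.0], [0.875, 0.484, -0.0], [0.0, -0.0, -1.0]]
contact_force: [-0.7, 0.0, -0.4]
width: 60.2
gripper_force: 0.0
clock 6.6833 1668 [472.1 236.8 132. ] ((473.5084228515625, 234.45912170410156), (18.80227279663086, 29.221044540405273), 28.302770614624023)
tcp [484.1 214.5 208.7] tool x ang 118.92832650080645
tool delta [ 22.5293247    0.42505813 110.74498338]
blue 1059 [595.6 317.6  84.7] ((597.5370483398438, 317.6014099121094), (7.101073265075684, 78.80342102050781), 88.40830993652344) [[559.6, 314.1, 83.2], [634.4, 321.3, 86.1]]
blue 592 [589.2 106.5  84.7] ((590.6034545898438, 105.94430541992188), (7.887455940246582, 75.87820434570312), 88.0124282836914) [[554.0, 102.5, 83.4], [626.3, 110.0, 86.0]]
```

View pics/w5.png

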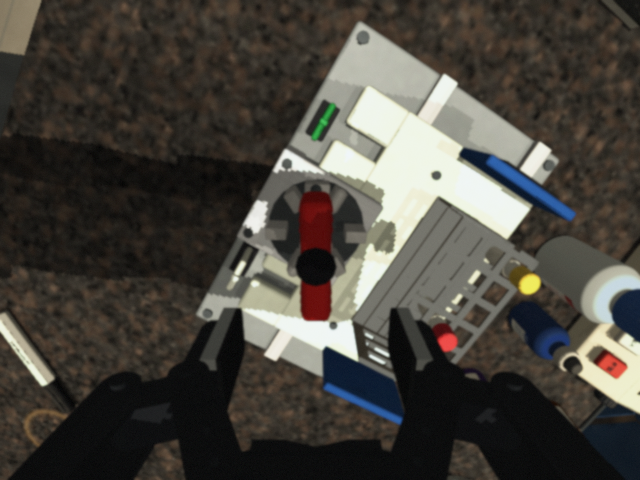

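The handle is along the tool axis at 118° and its top is at about 132 mm, so it is parked and the tray is still at the middle. The right plate's outer face is at y≈102, x≈591. Next I go right of it with the fingers shut.

```bash
python3 -m crank '[{"ax":0,"ay":0,"az":0.04,"x":-0.015,"y":0.002,"z":0,"gripper":0.0},{"ax":0,"ay":0,"az":0.12,"x":-0.04,"y":0.005,"z":0,"gripper":0.0},{"ax":0,"ay":0,"az":0.2,"x":-0.07,"y":0.008,"z":0,"gripper":0.0},{"ax":0,"ay":0,"az":0.28,"x":-0.1,"y":0.012,"z":0,"gripper":0.0},{"ax":0,"ay":0,"az":0.36,"x":-0.13,"y":0.015,"z":0,"gripper":0.0},{"ax":0,"ay":0,"az":0.44,"x":-0.16,"y":0.018,"z":0,"gripper":0.0},{"ax":0,"ay":0,"az":0.5,"x":-0.177,"y":0.02,"z":0,"gripper":0.0},{"ax":0,"ay":0,"az":0.53,"x":-0.183,"y":0.021,"z":0,"gripper":0.0},{"ax":0,"ay":0,"az":0.53,"x":-0.183,"y":0.021,"z":0,"gripper":0.0},{"ax":0,"ay":0,"az":0.53,"x":-0.183,"y":0.021,"z":0,"gripper":0.0},{"ax":0,"ay":0,"az":0.53,"x":-0.183,"y":0.021,"z":0.02,"gripper":0.0},{"ax":0,"ay":0,"az":0.53,"x":-0.183,"y":0.021,"z":0.045,"gripper":0.0},{"ax":0,"ay":0,"az":0.53,"x":-0.183,"y":0.021,"z":0.07,"gripper":0.0},{"ax":0,"ay":0,"az":0.53,"x":-0.183,"y":0.021,"z":0.1,"gripper":0.0},{"ax":0,"ay":0,"az":0.53,"x":-0.183,"y":0.021,"z":0.125,"gripper":0.0},{"ax":0,"ay":0,"az":0.53,"x":-0.183,"y":0.021,"z":0.138,"gripper":0.0},{"ax":0,"ay":0,"az":0.53,"x":-0.183,"y":0.021,"z":0.141,"gripper":0.0},{"ax":0,"ay":0,"az":0.53,"x":-0.183,"y":0.021,"z":0.141,"gripper":0.0},{"ax":0,"ay":0,"az":0.53,"x":-0.183,"y":0.021,"z":0.141,"gripper":0.0}]'
```

```text
clock: 8.32
tool_pos: [591.8, 65.1, 69.6]
tool_rot: [[0.024, 1.0, 0.002], [1.0, -0.024, 0.0], [0.0, 0.002, -1.0]]
contact_force: [-0.8, -0.4, 0.1]
width: -0.1
gripper_force: 0.0
```

```bash
python3 -m crank '[{"ax":0,"ay":0,"az":0,"x":0.005,"y":0,"z":0,"gripper":0.0},{"ax":0,"ay":0,"az":0,"x":0.012,"y":0,"z":0,"gripper":0.0},{"ax":0,"ay":0,"az":0,"x":0.018,"y":0,"z":0,"gripper":0.0},{"ax":0,"ay":0,"az":0,"x":0.023,"y":0,"z":0,"gripper":0.0},{"ax":0,"ay":0,"az":0,"x":0.027,"y":0,"z":0,"gripper":0.0},{"ax":0,"ay":0,"az":0,"x":0.031,"y":0,"z":0,"gripper":0.0},{"ax":0,"ay":0,"az":0,"x":0.036,"y":0,"z":0,"gripper":0.0},{"ax":0,"ay":0,"az":0,"x":0.041,"y":0,"z":0,"gripper":0.0},{"ax":0,"ay":0,"az":0,"x":0.046,"y":0,"z":0,"gripper":0.0},{"ax":0,"ay":0,"az":0,"x":0.051,"y":0,"z":0,"gripper":0.0},{"ax":0,"ay":0,"az":0,"x":0.056,"y":0,"z":0,"gripper":0.0},{"ax":0,"ay":0,"az":0,"x":0.061,"y":0,"z":0,"gripper":0.0},{"ax":0,"ay":0,"az":0,"x":0.066,"y":0,"z":0,"gripper":0.0},{"ax":0,"ay":0,"az":0,"x":0.071,"y":0,"z":0,"gripper":0.0},{"ax":0,"ay":0,"az":0,"x":0.075,"y":0,"z":0,"gripper":0.0},{"ax":0,"ay":0,"az":0,"x":0.079,"y":0,"z":0,"gripper":0.0},{"ax":0,"ay":0,"az":0,"x":0.082,"y":0,"z":0,"gripper":0.0},{"ax":0,"ay":0,"az":0,"x":0.085,"y":0,"z":0,"gripper":0.0},{"ax":0,"ay":0,"az":0,"x":0.085,"y":0,"z":0,"gripper":0.0},{"ax":0,"ay":0,"az":0,"x":0.085,"y":0,"z":0,"gripper":0.0}]'
cat > tr.py <<'E'
from h import *
import sys
for n in sys.argv[1:]:
    f=grab(n,n+"_t.png"); W=cloud(f); im=f["image"].astype(int); r,g,b=im[...,0],im[...,1],im[...,2]
    m=np.isfinite(W[...,0])&(b>90)&(r<60)&(g<110)&(W[...,2]>68)&(W[...,2]<92)&(W[...,0]>530)&(W[...,0]<645)
    k,lab,stt,_=cv2.connectedComponentsWithStats(m.astype(np.uint8))
    for i in range(1,k):
        if stt[i,4]>20: P=W[lab==i]; print(n,len(P),P.mean(0).round(1),np.percentile(P,[3,97],0).round(1).tolist())
E
python3 tr.py wrist top scene
```

```text
clock: 9.98
tool_pos: [593.0, 149.9, 68.1]
tool_rot: [[0.025, 1.0, -0.001], [1.0, -0.025, 0.0], [0.0, -0.001, -1.0]]
contact_force: [-0.1, -0.3, -0.1]
width: 0.2
gripper_force: 0.0
scene 146 [602.3 168.2  77.1] [[578.9, 164.9, 68.7], [625.6, 170.1, 82.4]]
scene 34 [560.7 381.2  72.9] [[557.2, 378.3, 68.3], [570.5, 383.2, 79.9]]
```

```bash
python3 -m crank '[{"ax":0,"ay":0,"az":0,"x":0.002,"y":0,"z":0,"gripper":0.0},{"ax":0,"ay":0,"az":0,"x":0.005,"y":0,"z":0,"gripper":0.0},{"ax":0,"ay":0,"az":0,"x":0.008,"y":0,"z":0,"gripper":0.0},{"ax":0,"ay":0,"az":0,"x":0.01,"y":0,"z":0,"gripper":0.0},{"ax":0,"ay":0,"az":0,"x":0.0105,"y":0,"z":0,"gripper":0.0},{"ax":0,"ay":0,"az":0,"x":0.0105,"y":0,"z":0,"gripper":0.0},{"ax":0,"ay":0,"az":0,"x":0.0105,"y":0,"z":0,"gripper":0.0},{"ax":0,"ay":0,"az":0,"x":0,"y":0,"z":0,"gripper":0.0},{"ax":0,"ay":0,"az":0,"x":-0.02,"y":0,"z":-0.01,"gripper":0.0},{"ax":0,"ay":0,"az":0,"x":-0.03,"y":0,"z":-0.04,"gripper":0.0},{"ax":0,"ay":0,"az":0,"x":-0.03,"y":0,"z":-0.075,"gripper":0.0},{"ax":0,"ay":0,"az":0,"x":-0.03,"y":0,"z":-0.11,"gripper":0.0},{"ax":0,"ay":0,"az":0,"x":-0.03,"y":0,"z":-0.14,"gripper":0.0},{"ax":0,"ay":0,"az":0,"x":-0.03,"y":0,"z":-0.15,"gripper":0.0},{"ax":0,"ay":0,"az":0,"x":-0.03,"y":0,"z":-0.15,"gripper":0.0},{"ax":0,"ay":0,"az":0,"x":-0.03,"y":0,"z":-0.15,"gripper":0.0}]'
python3 tr.py wrist scene
```

```text
clock: 11.47
tool_pos: [592.4, 119.2, 217.7]
tool_rot: [[0.025, 1.0, -0.0], [1.0, -0.025, 0.0], [0.0, -0.0, -1.0]]
contact_force: [0.0, -0.1, -0.0]
width: 0.4
gripper_force: 0.0
wrist 1179 [595.3 175.9  84.6] [[557.9, 172.2, 83.2], [631.0, 179.6, 86.0]]
scene 115 [599.9 179.1  75.1] [[575.2, 177.4, 68.4], [624.0, 180.7, 80.6]]
```

The tray moved 69.6 mm, well within tolerance. Back to the handle.

```bash
python3 -m crank '[{"ax":0,"ay":0,"az":-0.05,"x":0.008,"y":-0.01,"z":0,"gripper":0.06},{"ax":0,"ay":0,"az":-0.13,"x":0.025,"y":-0.03,"z":0,"gripper":0.06},{"ax":0,"ay":0,"az":-0.23,"x":0.042,"y":-0.05,"z":0,"gripper":0.06},{"ax":0,"ay":0,"az":-0.33,"x":0.059,"y":-0.07,"z":0,"gripper":0.06},{"ax":0,"ay":0,"az":-0.43,"x":0.076,"y":-0.09,"z":0,"gripper":0.06},{"ax":0,"ay":0,"az":-0.5,"x":0.088,"y":-0.105,"z":0,"gripper":0.06},{"ax":0,"ay":0,"az":-0.53,"x":0.0925,"y":-0.1105,"z":0,"gripper":0.06},{"ax":0,"ay":0,"az":-0.53,"x":0.0925,"y":-0.1105,"z":0,"gripper":0.06},{"ax":0,"ay":0,"az":-0.53,"x":0.0925,"y":-0.1105,"z":0,"gripper":0.06}]'; python3 look.py w6.png 110 145
```

```text
clock: 12.32
tool_pos: [484.7, 214.6, 217.6]
tool_rot: [[-0.483, 0.876, -0.001], [0.876, 0.483, -0.0], [-0.0, -0.001, -1.0]]
contact_force: [0.3, -0.3, 0.6]
width: 60.1
gripper_force: 0.0
clock 12.3167 1552 [472.4 236.9 132. ] ((473.703369140625, 234.55471801757812), (18.665569305419922, 29.117321014404297), 29.486576080322266)
tcp [484.7 214.6 217.6] tool x ang 118.8512468120105
tool delta [2.27836542e+01 1.08791921e-01 1.19601002e+02]
blue 1103 [598.2 387.3  84.7] ((599.9868774414062, 387.5235595703125), (7.629741668701172, 79.91039276123047), 88.52827453613281) [[561.9, 383.6, 83.1], [637.1, 391.1, 86.4]]
blue 139 [562.8 177.2  84.8] ((563.32861328125, 177.2701873779297), (6.177467346191406, 17.26670265197754), 87.06916809082031) [[554.8, 174.3, 83.5], [571.3, 179.9, 86.0]]
```

View pics/w6.png

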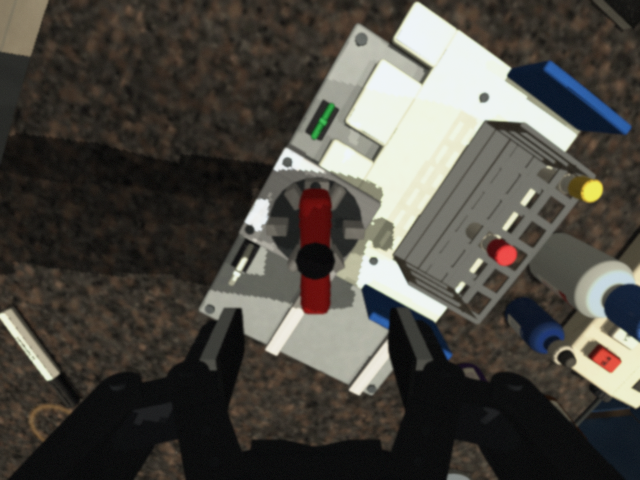

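The tray now stands level with the green flag, and the handle at (316,260) is still parked. Descend and grip.

```bash
python3 -m crank '[{"ax":0,"ay":0,"az":0,"x":0,"y":0,"z":0.01,"gripper":0.06},{"ax":0,"ay":0,"az":0,"x":0,"y":0,"z":0.035,"gripper":0.06},{"ax":0,"ay":0,"az":0,"x":0,"y":0,"z":0.065,"gripper":0.06},{"ax":0,"ay":0,"az":0,"x":0,"y":0,"z":0.09,"gripper":0.06},{"ax":0,"ay":0,"az":0,"x":0,"y":0,"z":0.101,"gripper":0.06},{"ax":0,"ay":0,"az":0,"x":0,"y":0,"z":0.103,"gripper":0.06},{"ax":0,"ay":0,"az":0,"x":0,"y":0,"z":0.103,"gripper":0.06},{"ax":0,"ay":0,"az":0,"x":0,"y":0,"z":0.103,"gripper":0.03},{"ax":0,"ay":0,"az":0,"x":0,"y":0,"z":0.103,"gripper":0.01},{"ax":0,"ay":0,"az":0,"x":0,"y":0,"z":0.103,"gripper":0.01},{"ax":0,"ay":0,"az":0,"x":0,"y":0,"z":0.103,"gripper":0.01},{"ax":0,"ay":0,"az":0,"x":0,"y":0,"z":0.103,"gripper":0.01},{"ax":0,"ay":0,"az":0,"x":0,"y":0,"z":0.103,"gripper":0.01},{"ax":0,"ay":0,"az":0,"x":0,"y":0,"z":0.099,"gripper":0.01},{"ax":0,"ay":0,"az":0,"x":0,"y":0,"z":0.095,"gripper":0.01},{"ax":0,"ay":0,"az":0,"x":0,"y":0,"z":0.093,"gripper":0.01},{"ax":0,"ay":0,"az":0,"x":0,"y":0,"z":0.093,"gripper":0.01},{"ax":0,"ay":0,"az":0,"x":0,"y":0,"z":0.093,"gripper":0.01}]' 60
```

```text
clock: 13.87
tool_pos: [484.1, 214.9, 125.0]
tool_rot: [[-0.484, 0.875, -0.001], [0.875, 0.484, -0.0], [0.0, -0.001, -1.0]]
contact_force: [0.6, 1.5, -12.4]
width: 16.9
gripper_force: 58.9
```

```bash
python3 -m crank '[{"ax":0,"ay":0,"az":0.03,"x":0,"y":0,"z":-0.0005,"gripper":0.01},{"ax":0,"ay":0,"az":0.11,"x":0,"y":0,"z":-0.0005,"gripper":0.01},{"ax":0,"ay":0,"az":0.2,"x":0,"y":0,"z":-0.0005,"gripper":0.01},{"ax":0,"ay":0,"az":0.3,"x":0,"y":0,"z":-0.0005,"gripper":0.01},{"ax":0,"ay":0,"az":0.4,"x":0,"y":0,"z":-0.0005,"gripper":0.01},{"ax":0,"ay":0,"az":0.5,"x":0,"y":0,"z":-0.0005,"gripper":0.01},{"ax":0,"ay":0,"az":0.6,"x":0,"y":0,"z":-0.0005,"gripper":0.01},{"ax":0,"ay":0,"az":0.7,"x":0,"y":0,"z":-0.0005,"gripper":0.01},{"ax":0,"ay":0,"az":0.8,"x":0,"y":0,"z":-0.0005,"gripper":0.01},{"ax":0,"ay":0,"az":0.9,"x":0,"y":0,"z":-0.0005,"gripper":0.01},{"ax":0,"ay":0,"az":0.99,"x":0,"y":0,"z":-0.0005,"gripper":0.01},{"ax":0,"ay":0,"az":1.04,"x":0,"y":0,"z":-0.0005,"gripper":0.01},{"ax":0,"ay":0,"az":1.04,"x":0,"y":0,"z":-0.0005,"gripper":0.01},{"ax":0,"ay":0,"az":1.04,"x":0,"y":0,"z":-0.0005,"gripper":0.01}]'; python3 -c "
from h import *;s=sensors.sense();print(s['moment'])"
```

```text
clock: 15.03
tool_pos: [485.0, 214.7, 125.7]
tool_rot: [[0.508, 0.861, 0.001], [0.861, -0.508, -0.0], [0.0, 0.001, -1.0]]
contact_force: [5.5, -0.6, -14.4]
width: 17.2
gripper_force: 58.8
[-0.45065414 -1.08061573  0.00645127]
```

```bash
python3 -m crank '[{"ax":0,"ay":0,"az":0,"x":0,"y":0,"z":0.004,"gripper":0.01},{"ax":0,"ay":0,"az":0,"x":0,"y":0,"z":0.009,"gripper":0.01},{"ax":0,"ay":0,"az":0,"x":0,"y":0,"z":0.014,"gripper":0.01},{"ax":0,"ay":0,"az":0,"x":0,"y":0,"z":0.019,"gripper":0.01},{"ax":0,"ay":0,"az":0,"x":0,"y":0,"z":0.023,"gripper":0.01},{"ax":0,"ay":0,"az":0,"x":0,"y":0,"z":0.023,"gripper":0.01},{"ax":0,"ay":0,"az":0,"x":0,"y":0,"z":0.023,"gripper":0.01}]'
```

```text
clock: 15.62
tool_pos: [485.0, 214.8, 102.6]
tool_rot: [[0.509, 0.861, 0.001], [0.861, -0.509, -0.0], [0.0, 0.001, -1.0]]
contact_force: [5.1, -1.9, -7.9]
width: 16.9
gripper_force: 59.7
```

```bash
python3 -m crank '[{"ax":0,"ay":0,"az":0,"x":0,"y":0,"z":0,"gripper":0.06},{"ax":0,"ay":0,"az":0,"x":0,"y":0,"z":0,"gripper":0.06},{"ax":0,"ay":0,"az":0,"x":0,"y":0,"z":0,"gripper":0.06},{"ax":0,"ay":0,"az":0,"x":0,"y":0,"z":0,"gripper":0.06},{"ax":0,"ay":0,"az":0,"x":0,"y":0,"z":0,"gripper":0.06},{"ax":0,"ay":0,"az":0,"x":0,"y":0,"z":-0.015,"gripper":0.06},{"ax":0,"ay":0,"az":0,"x":0,"y":0,"z":-0.04,"gripper":0.06},{"ax":0,"ay":0,"az":0,"x":0,"y":0,"z":-0.07,"gripper":0.06},{"ax":0,"ay":0,"az":0,"x":0,"y":0,"z":-0.1,"gripper":0.06},{"ax":0,"ay":0,"az":0,"x":0,"y":0,"z":-0.11,"gripper":0.06},{"ax":0,"ay":0,"az":0,"x":0,"y":0,"z":-0.11,"gripper":0.06},{"ax":0,"ay":0,"az":0,"x":0,"y":0,"z":-0.11,"gripper":0.06}]'; python3 look.py w7.png 100 145; python3 tr.py scene
```

```text
clock: 16.62
tool_pos: [484.3, 214.9, 212.4]
tool_rot: [[0.51, 0.86, 0.0], [0.86, -0.51, 0.0], [0.0, -0.0, -1.0]]
contact_force: [-0.7, 0.5, -0.2]
width: 60.2
gripper_force: 0.0
clock 16.6167 1399 [498.1 236.  117.3] ((497.0609130859375, 233.9951934814453), (29.52200698852539, 18.6258487701416), 59.84373474121094)
tcp [484.3 214.9 212.4] tool x ang 59.351005904253654
tool delta [ 22.98502985   1.26214578 114.3896034 ]
blue 944 [594.8 176.4  84.7] ((594.0977783203125, 176.21881103515625), (6.941490650177002, 78.17048645019531), 87.99691772460938) [[556.6, 172.5, 83.3], [631.2, 179.9, 86.2]]
scene 116 [596.4 179.1  75. ] [[565.0, 177.4, 69.0], [624.0, 180.7, 80.1]]
```

View pics/w7.png

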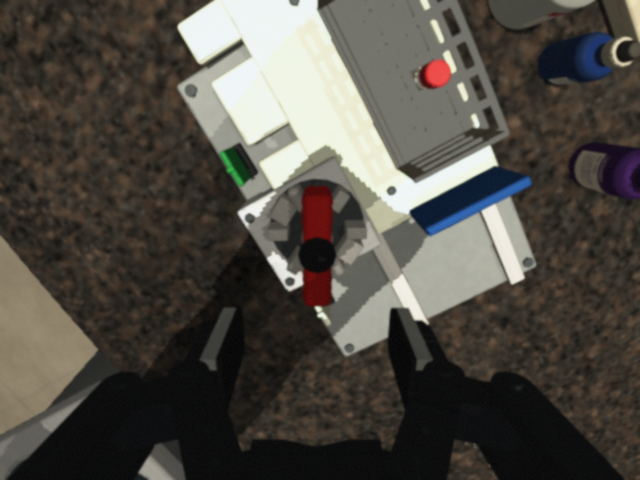

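View pics/scene_t.png

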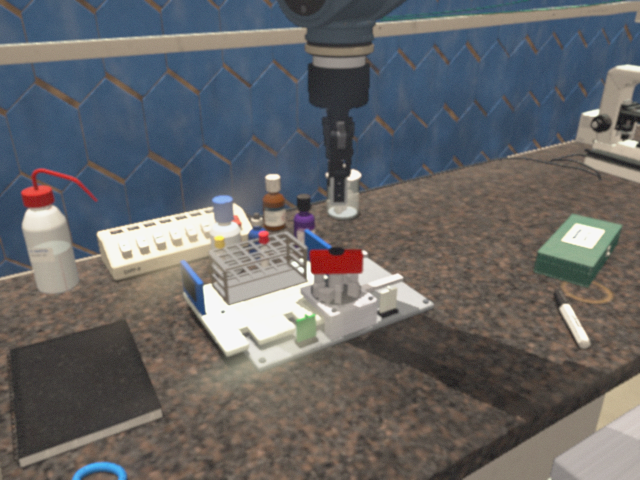

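The handle (317,248) is fully down: its top is at 117 mm, the same as at the start (12 mm higher if it stood on the tray's edge). It lies in the locked direction. The tray is at +70 mm by the green flag, the bottles are standing where they were, and the gripper is clear.

```bash
python3 -c "
from cell import job; print(job.sign_off())"
```

```text
the job is handed in; nothing more can be done
None
```

The tray now stands at the green flag (left station, moved about 70 mm) with the lock handle turned back and fully down; the bottles were left alone, and I handed the job in at about 17 s.

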